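# Load the film holder on the light box and set its dimmer

### The job

Get the light box ready for copying film: slide the black film holder along the white bed, nose first, into the railed pocket until it has dropped in and lies flat and square on the pocket floor; do not lift it off the box. Also slide the dimmer grip along its track until it stands level with the small steel pointer beside the track. Leave the other things on the box and the table where they are.

Things in the scene. Friction and masses are not known exactly. Their poses are not given: they have to be found in the camera images.
- lightbox: Fixed light box, 300 (x) x 440 (y) mm, white bed 34 above the table; origin under its centre. Its +y points from the open bed, where the holder starts, to the pocket; the dimmer strip runs along its -x edge. The pocket is a recess, floor 6 below the bed, x -47.5 to 47.5, y 30 to 185, far corners cut at 45 degrees.
- mouth (a point): Middle of the pocket's open (-y) end, at bed height: no wall, only the 6 mm step down. Grey rails 8 wide, 8 above the bed, run along the pocket's two sides and far end; from the mouth two equally high rails flare outwards towards -y, to 80 mm either side at 60 mm before the mouth. Axes as the light box.
- pocket (a point): Centre of the pocket floor (28 above the table): where the holder's origin comes when seated (the play is about 2.5 each way). Axes as the light box.
- holder: Loose flat black film holder with six amber windows, 90 (x) x 150 (y) x 16 (z) mm, about 250 g, too wide to grasp. Origin: centre of its underside, z up. Its +y end is the nose, both corners cut off 20 x 20 at 45 degrees; its -y end is a straight edge. Starts flat on the bed before the pocket, nose roughly towards it. Seated, its top is 44 above the table.
- dimmer (a joint): Position of the dimmer grip along its track, 0 to 0.10 m, growing towards the light box's +y; the grip stays where it is left, and moves at about 1.5 N.
- dimmer_top (a point): Centre of the top of the dimmer grip: an upright black block 28 (x) x 20 (y) x 40 (z) on a track housing 40 wide, 150 long, 14 high on the bed. This point is 88.5 above the table. The housing's centre is at x = -100, y = 115 of the light box.
- pointer: Fixed small dark steel pointer on the bed between the dimmer track and the light box's edge, 22 (y) x 19 (x) x 8 high, its tip towards the track (+x). Its y is where the middle of the dimmer grip must stand. Axes as the light box; origin beneath it, 5 behind the tip.
- loupe: Bystander: black waisted magnifier, 40 mm across, 45 mm tall, standing on the bed beside the pocket, on the far side from the dimmer; origin under its centre.
- film_can: Bystander: 35 mm film cartridge standing on end on the bed, 26 mm across, 49 mm tall; origin under its centre.
- phone: Bystander: dark phone lying flat, 150 x 72 x 8; origin under its centre, x along its length.
- scissors: Bystander: scissors lying flat, about 175 long, 75 wide, 10 high; origin at the pivot, x towards the blade tips.
- keys: Bystander: key ring (39 across) with a flat key, about 105 long, 5 high; origin at the ring's centre, key to -x.
Mind the look-alikes: they are no part of the job. What is shaped like the holder but red or yellow is not meant.

How it is judged:
At the end, for the whole second after the job is handed in: Holder at rest in the pocket: within 5 mm across and 6 mm along of its centre, underside within 2.5 mm of its floor, turned under 0.06 rad, tilted under 0.025 rad; dimmer grip at rest, its middle within 8 mm of the pointer along the track (x of holder in the frame of pocket between -0.005 and 0.005 m and y of holder in the frame of pocket between -0.006 and 0.006 m and z of holder in the frame of pocket between -0.0025 and 0.0025 m and angle between the y axis of holder and the y axis of lightbox, either way round below 0.06 rad and angle between holder's own z axis and vertical below 0.025 rad and linear speed of holder below 0.01 m/s and y of dimmer_top in the frame of pointer between -0.008 and 0.008 m and velocity of joint dimmer between -0.005 and 0.005 m/s); the robot touches nothing.
It fails at once if the holder was lifted off the light box (over 40 mm above the bed) (z of holder in the frame of lightbox above 0.074 m).
It fails at once if a bystander was moved by more than 30 mm (distance of any of loupe, film_can, phone, scissors, keys from where it was at the start of the episode above 0.03 m).
It also fails if it takes over 72 s, if anything falls off the work surface, if the arm or the gripper's body presses on something with over 40 N, if the wrist force passes 120 N, or if a joint passes its speed limit or range.

### The arm

A 6-joint arm with a two-finger parallel gripper is mounted at the origin on the work surface. World frame = base frame: x ahead of the robot, y to its left, z up, the work surface at z = 0. Lengths are in m, angles in rad, forces in N, time in s.
With the tool pointing down it reaches from about 0.35 to 0.975 m from the base axis. Payload 4.9 kg.
Tool frame: the origin (TCP) lies at the very end of the fingers, on their centre line; the grasp point (between the pads) lies ctrl.hold_point_z behind it (ctrl.hold_point_z is the distance from the TCP to the grasp point, in m); z points along the fingers, y is the line along which they close (so a half turn about z gives the same grasp; the last joint's range is limited). The gripper opens to 85 mm and grips with 20 to 120 N. Pads are 22 mm wide; open, the fingers measure 114 mm over their backs; the gripper's body (76 mm by 85 mm) begins 54 mm behind the grasp point. The pads swing forward as they close: fully open they stand 13 mm farther back than shut.
Start: joints at [0.997, 0.053, 1.613, -0, 1.476, -0.119], TCP at [0.275, 0.561, 0.231] pointing down, gripper open.
Joint ranges: [-3.01, 3.01], [-1.01, 2.22], [0.06, 2.58], [-1.02, 4.17], [0.09, 2.62], [-3.14, 3.14]. Speed limits (rad/s): [2.57, 2.57, 3.14, 3.14, 3.14, 3.14].

### API

Orientations are given as a rotation vector (axis times angle).
In Python, from station import ctrl gives the robot as it stands. The module is installed in compiled form; this text tells all that it offers.
- The arm moves only by the tool jog_arm, never from a script. Its argument "deltas" is a list of rows, each a list of 3 entries, a list of its own where there are three numbers: the closure, from -1 (fully open) to 1 (shut), then the shift along the world's x, y, z scaled (see below), then the turn, a rotation vector about the world's x, y, z scaled (see below). A call has 1 to 12 rows; each row is the pose to reach, as a shift and turn from the pose commanded when the call began, turning the shorter way round; what a row does not reach only later rows make up. The controller multiplies each number of a shift by 0.4 m and each number of a turn by 180 degrees. A row lasts 1/12 s, in which the tool goes at most 41.7 mm and 7.16 degrees, less where a joint would pass 70% of its speed; a pose out of reach is approached as far as the arm can. A call with a number of a shift or a turn outside -1 to 1 is refused whole. A call with a gripper value outside its range is refused whole. The fingers move at their own pace and stop on an object; "squeeze" is the grip in N (left out, the last holds). Time passes only in rows, so rows that repeat a pose let the fingers close. It gives the time, the measured TCP pose, the force, the opening and the grip force at its end, in the units of the state.
- ctrl.get_obs(): the state, without advancing time (a new reading comes with each control period).
- ctrl.get_image(name): name is "side" or "top"; returns the picture (420x560x3 uint8, red, green, blue); there is no depth.
- ctrl.get_calibration(name): a dict with "K" (3x3 intrinsics, pixels), "dist_coeffs" ([k1, k2, p1, p2, k3] as OpenCV has them; the pictures are not rectified), "extrinsics" (4x4, takes a point from world to camera coordinates). Camera axes: x right, y down, z forward; pixel columns grow to the right and rows downward; lengths in m; the calibration is good to about 2 mm. A picture is of the moment at which its call begins. get_calibration takes no time and is no camera call.
- ctrl.finish_job(): hands the job in; it is judged then, once.
The state is a dict: "t": time; "q": joint angles; "dq": joint speeds; "effort": joint torques, N m; "tool_pos": TCP position; "tool_rot": TCP orientation; "contact_force": force on the tool from outside, world axes, zero at the start; "wrist_torque": the same for the moment, N m; "opening": finger opening in m; "grip_force": force on a finger pad.
Only numpy, scipy, OpenCV 4.12 (cv2) and the standard library are available. Lean on these libraries where they do the work, as an engineer would, in place of code of your own. Each camera call takes 0.05 s, during which the arm holds its last target. There are 200 camera calls.

## Working session

There is one attempt and no reset: what is moved stays moved. The work goes in short steps, Python scripts to look and compute and a tool call to move; the robot and the scene stay as the last step left them, time stands still between calls to the robot, and variables do not carry over. Pictures are saved under pics/ and viewed, at most 10 in all, crops included, and the job is handed in when it is done.

Besides the shell and the picture viewer there is one more tool, called after "Call:" by a JSON object that holds its "name" and its "arguments", one argument or row to a line. jog_arm: Moves the arm, as the interface text tells. Its arguments: {"type":"object","properties":{"deltas":{"type":"array","items":{"type":"array"}},"squeeze":{"type":"number"}},"required":["deltas"]}

```bash
mkdir -p pics
cat > h.py <<'E'
import numpy as np, cv2
from station import ctrl
def cal(n):
    c=ctrl.get_calibration(n); return np.array(c["K"]),np.array(c["dist_coeffs"]),np.array(c["extrinsics"])
def ray(n,px,z):
    K,d,E=cal(n)
    u=cv2.undistortPoints(np.array(px,float).reshape(-1,1,2),K,d).reshape(-1,2)
    D=np.c_[u,np.ones(len(u))]@E[:3,:3]; o=-E[:3,:3].T@E[:3,3]
    return o+D*((z-o[2])/D[:,2])[:,None]
def proj(n,P):
    K,d,E=cal(n)
    return cv2.projectPoints(np.array(P,float).reshape(-1,1,3),cv2.Rodrigues(E[:3,:3])[0],E[:3,3],K,d)[0].reshape(-1,2)
def snap(n,f):
    im=ctrl.get_image(n)[:,:,::-1].copy(); cv2.imwrite("pics/"+f,im); return im
E
python3 - <<'E'
from h import *
a=snap("top","t0.png");b=snap("side","s0.png")
print(ctrl.get_obs(),ctrl.hold_point_z)
for n in("top","side"): K,d,E=cal(n);print(K[0,0],-E[:3,:3].T@E[:3,3])
E
```

```text
{'t': 0.1, 'q': array([ 9.97019238e-01,  5.33065571e-02,  1.61417931e+00,  2.49428338e-05,
        1.47605301e+00, -1.19027618e-01]), 'dq': array([ 0.00151833, -0.0002727 , -0.00274874,  0.00063014,  0.00080973,
       -0.00069837]), 'effort': array([ 8.66740629e-04, -3.94897556e+01, -3.71365964e+01, -8.94492587e-05,
        3.81285965e-03, -3.71755243e-05]), 'tool_pos': array([0.27421116, 0.56098097, 0.23016273]), 'tool_rot': array([-7.08028866e-01, -3.06006426e+00,  2.86166519e-03]), 'contact_force': array([ 0.86335505, -0.00305111, -0.29826079]), 'wrist_torque': array([ 0.05150498, -0.03051938,  0.01384657]), 'grip_force': 0.0, 'opening': 0.08530902851479343} 0.0187
402.9040215102122 [0.38850177 0.01731165 1.41508525]
530.5315328672639 [0.15304108 1.05962748 0.87400491]
```

View pics/t0.png

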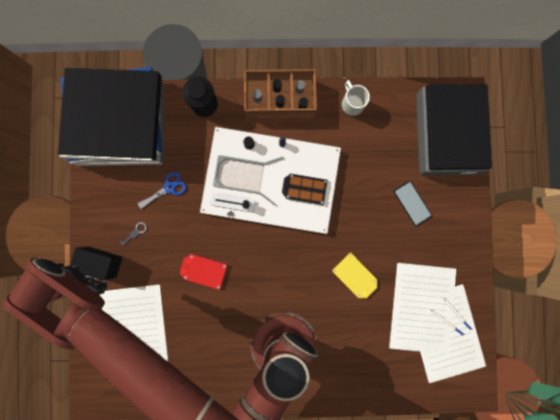

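View pics/s0.png

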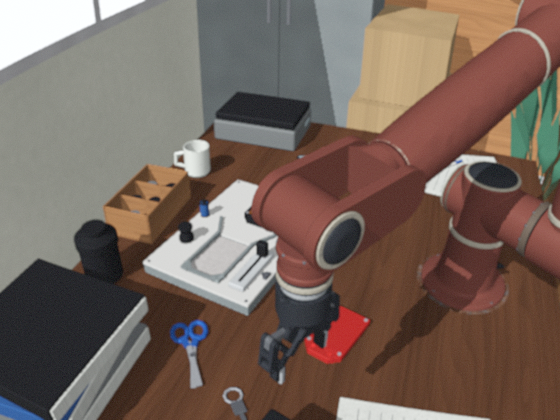

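The top view shows the black holder with amber windows at (305,189) on the white box. The look-alikes are the red one at (204,271), the yellow one at (355,276), and the dark phone at (412,203). I choose (305,189) and check it in a crop.

Run:
```python
from h import *
a=cv2.imread("pics/t0.png")
c=cv2.resize(a[120:240,195:350],None,fx=5,fy=5,interpolation=cv2.INTER_CUBIC);cv2.imwrite("pics/c0.png",c)
hsv=cv2.cvtColor(a,cv2.COLOR_BGR2HSV)
m=((hsv[...,2]>150)&(hsv[...,1]<60)).astype(np.uint8); m[:, :195]=0;m[:,350:]=0;m[:120]=0;m[240:]=0
m=cv2.morphologyEx(m,cv2.MORPH_CLOSE,np.ones((3,3)))
cs=max(cv2.findContours(m,0,2)[0],key=cv2.contourArea)
r=cv2.minAreaRect(cs);p=cv2.boxPoints(r);w=ray("top",p,.034)
print(p,w[:,:2],[np.linalg.norm(w[i]-w[i-1]) for i in range(4)],w.mean(0))
```

```text
[[199.32431  212.05408 ]
 [213.70267  125.783806]
 [341.16214  147.02704 ]
 [326.78378  233.2973  ]] [[ 0.46803897  0.2813664 ]
 [ 0.76760114  0.23041837]
 [ 0.6869563  -0.21145596]
 [ 0.38839931 -0.15461419]] [np.float64(0.44319471078537936), np.float64(0.3038637703914983), np.float64(0.4491731424056048), np.float64(0.3039198329321993)] [0.57774893 0.03642866 0.034     ]
```

View pics/c0.png

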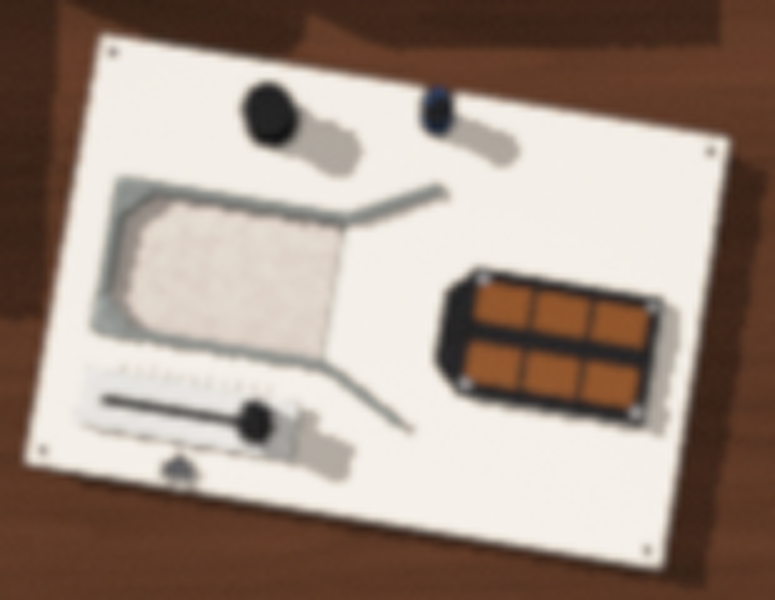

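The crop shows that the black holder (550,347) has its cut nose to the left, towards the pocket with its mouth at about (335,290). The dimmer grip is at (258,422), the pointer at (180,468), the loupe at (270,112) and the can at (437,110).

```bash
cat >> h.py <<'E'
TH=-0.180; C0=np.array([.5777,.0364]); R=np.array([[np.cos(TH),-np.sin(TH)],[np.sin(TH),np.cos(TH)]])
def tobox(w): return (np.atleast_2d(w)[:,:2]-C0)@R
def toworld(b): return np.atleast_2d(b)@R.T+C0
def holder(im,z=.045):
    hsv=cv2.cvtColor(im,cv2.COLOR_BGR2HSV); H,S,V=cv2.split(hsv)
    box=cv2.fillPoly(np.zeros(V.shape,np.uint8),[proj("top",np.c_[toworld([[-138,-210],[138,-210],[138,210],[-138,210]]/np.array(1000.)),np.full(4,.034)]).astype(np.int32)],1)
    m=((V<90)|((S>120)&(H<25))).astype(np.uint8)*box
    out=[]
    for c in cv2.findContours(m,0,2)[0]:
        if cv2.contourArea(c)<8: continue
        r=cv2.minAreaRect(c);p=cv2.boxPoints(r);b=tobox(ray("top",p,z))
        out.append((np.round(r[0],1),int(cv2.contourArea(c)),np.round(1000*b).tolist(),np.round(1000*b.mean(0),1)))
    return out
E
python3 - <<'E'
from h import *
a=cv2.imread("pics/t0.png")
for o in holder(a): print(*o)
f=lambda u,v,z:np.round(1000*tobox(ray("top",[[195+u/5-.4,120+v/5-.4]],z)),1)
print("grip",f(258,422,.0885),"ptr tip",f(180,458,.042),"ptr",f(180,470,.038),"rails in",f(345,232,.034),f(323,352,.034),"mouth exp",proj("top",[*toworld([[0,.03]])[0],.034]))
print("housing ends", f(82,400,.048),f(298,440,.048))
for b in ([-.085,-.1],[0,-.26],[0,-.2],[-.1,0]): print(b,toworld([b]))
E
```

```text
[245. 204.] 28 [[-91.0, 82.0], [-88.0, 62.0], [-108.0, 59.0], [-111.0, 79.0]] [-99.4  70.5]
[304.1 188.7] 912 [[-57.0, -48.0], [28.0, -48.0], [28.0, -192.0], [-57.0, -191.0]] [ -14.4 -119.7]
[282.  143.5] 17 [[135.0, -12.0], [137.0, -25.0], [120.0, -28.0], [118.0, -14.0]] [127.3 -19.7]
[248.6 142.7] 81 [[118.0, 119.0], [137.0, 93.0], [104.0, 69.0], [85.0, 95.0]] [111.  94.]
grip [[-101.4   62.7]] ptr tip [[-131.6  115.1]] ptr [[-139.5  114.2]] rails in [[41.5 30.4]] [[-43.1  31.5]] mouth exp [[261.70824893 177.79571456]]
housing ends [[-103.8  186.8]] [[-106.6   37.4]]
[-0.085, -0.1] [[ 0.47617033 -0.04676686]]
[0, -0.26] [[ 0.53115231 -0.21939936]]
[0, -0.2] [[ 0.54189409 -0.16036874]]
[-0.1, 0] [[0.47931563 0.05430296]]
```

Call:
{"name": "jog_arm", "arguments": {
  "deltas": [
    [-0.3,[0.375,-0.95,0],[0,0,0.088]],
    [-0.3,[0.375,-0.95,0],[0,0,0.088]],
    [-0.3,[0.375,-0.95,0],[0,0,0.088]],
    [-0.3,[0.375,-0.95,0],[0,0,0.088]],
    [-0.3,[0.375,-0.95,0],[0,0,0.088]],
    [-0.3,[0.375,-0.95,0],[0,0,0.088]],
    [-0.3,[0.375,-0.95,0],[0,0,0.088]],
    [-0.3,[0.375,-0.95,0],[0,0,0.088]],
    [-0.3,[0.375,-0.95,0],[0,0,0.088]],
    [-0.3,[0.375,-0.95,0],[0,0,0.088]],
    [-0.3,[0.375,-0.95,0],[0,0,0.088]],
    [-0.3,[0.375,-0.95,0],[0,0,0.088]]
  ]
}}

```text
t: 1.1
tool_pos: [0.4248, 0.1799, 0.2309]
tool_rot: [-0.286, -3.128, -0.0]
contact_force: [-1.1, -0.1, 0.6]
opening: 0.0551
grip_force: 0.0
```

Call:
{"name": "jog_arm", "arguments": {
  "deltas": [
    [-0.3,[0.107,-0.616,-0.2],[0,0,0]],
    [-0.3,[0.107,-0.616,-0.2],[0,0,0]],
    [-0.3,[0.107,-0.616,-0.2],[0,0,0]],
    [-0.3,[0.107,-0.616,-0.2],[0,0,0]],
    [-0.3,[0.107,-0.616,-0.2],[0,0,0]],
    [-0.3,[0.107,-0.616,-0.2],[0,0,0]],
    [-0.3,[0.107,-0.616,-0.2],[0,0,0]],
    [-0.3,[0.107,-0.616,-0.3],[0,0,0]],
    [-0.3,[0.107,-0.616,-0.4],[0,0,0]],
    [-0.3,[0.107,-0.616,-0.44],[0,0,0]],
    [-0.3,[0.107,-0.616,-0.47],[0,0,0]],
    [-0.3,[0.107,-0.616,-0.48],[0,0,0]]
  ]
}}

```text
t: 2.1
tool_pos: [0.4653, -0.0628, 0.0363]
tool_rot: [-0.276, -3.124, -0.003]
contact_force: [-0.2, 0.5, 0.5]
opening: 0.0555
grip_force: 0.0
```

Run:
```python
from h import *
o=ctrl.get_obs();print(o['tool_pos'],tobox(o['tool_pos']),o['tool_rot'],o['contact_force'],o['q'])
a=snap("side","s1.png");b=snap("top","t1.png")
c=np.hstack([cv2.resize(a[160:330,130:330],None,fx=2,fy=2),cv2.resize(b[110:250,195:350],(376,340))]);cv2.imwrite("pics/c1.png",c)
```

```text
[ 0.46533863 -0.06276645  0.03631962] [[-0.0927923  -0.11768029]] [-2.76396582e-01 -3.12385080e+00 -2.72409345e-03] [-0.15865753  0.46924658  0.48975205] [-2.93108510e-01 -1.08055805e-01  2.11832969e+00  6.33220595e-04
  1.13709328e+00 -1.68767333e+00]
```

View pics/c1.png

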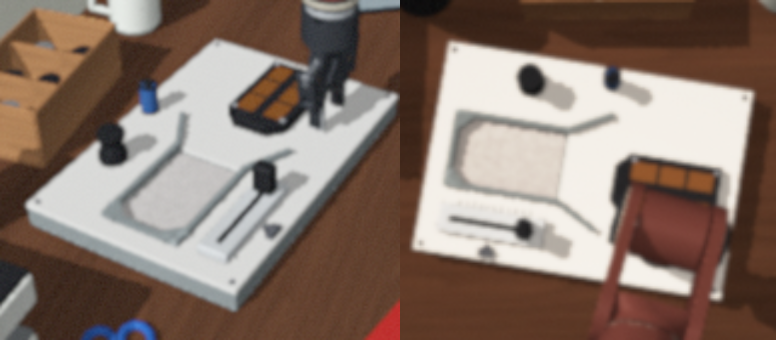

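The fingers stand beside the holder's long side without touching it. Now I push it sideways to centre and square it.

Call:
{"name": "jog_arm", "arguments": {
  "deltas": [
    [-0.3,[0.012,-0.002,0],[0,0,0]],
    [-0.3,[0.024,-0.004,0],[0,0,0]],
    [-0.3,[0.034,-0.006,0],[0,0,0]],
    [-0.3,[0.044,-0.008,0],[0,0,0]],
    [-0.3,[0.052,-0.009,0],[0,0,0]],
    [-0.3,[0.06,-0.011,0],[0,0,0]],
    [-0.3,[0.068,-0.012,0],[0,0,0]],
    [-0.3,[0.074,-0.013,0],[0,0,0]],
    [-0.3,[0.08,-0.0145,0],[0,0,0]],
    [-0.3,[0.084,-0.015,0],[0,0,0]],
    [-0.3,[0.084,-0.015,0],[0,0,0]],
    [-0.3,[0.084,-0.015,0],[0,0,0]]
  ]
}}

```text
t: 3.2
tool_pos: [0.5013, -0.071, 0.0392]
tool_rot: [0.28, 3.128, -0.0]
contact_force: [-0.0, 0.5, -0.7]
opening: 0.0553
grip_force: 0.0
```

Run:
```python
from h import *
o=ctrl.get_obs();print(o['tool_pos'],tobox(o['tool_pos']),o['contact_force'])
```

```text
[ 0.501344   -0.07103529  0.03924121] [[-0.05588827 -0.11936952]] [-0.01858905  0.48752951 -0.73996133]
```

Call:
{"name": "jog_arm", "arguments": {
  "deltas": [
    [-0.3,[-0.05,0.009,0],[0,0,0]],
    [-0.3,[-0.05,0.009,0.08],[0,0,0]],
    [-0.3,[-0.05,0.009,0.16],[0,0,0]],
    [-0.3,[-0.05,0.009,0.24],[0,0,0]],
    [0.2,[0.086,-0.308,0.24],[0,0,-0.5]],
    [0.2,[0.086,-0.308,0.24],[0,0,-0.5]],
    [0.2,[0.086,-0.308,0.24],[0,0,-0.5]],
    [0.2,[0.086,-0.308,0.24],[0,0,-0.5]],
    [0.2,[0.086,-0.308,0.24],[0,0,-0.5]],
    [0.2,[0.086,-0.308,0.24],[0,0,-0.5]],
    [0.2,[0.086,-0.308,0.24],[0,0,-0.5]],
    [0.2,[0.086,-0.308,0.24],[0,0,-0.5]]
  ]
}}

```text
t: 4.2
tool_pos: [0.5357, -0.1946, 0.1352]
tool_rot: [1.754, 2.605, 0.0]
contact_force: [-0.7, 0.5, 1.0]
opening: 0.034
grip_force: 0.0
```

Run:
```python
from h import *
o=ctrl.get_obs();print(o['tool_pos'],tobox(o['tool_pos']),o['tool_rot'],o['q'])
for x in holder(snap("top","t2.png")): print(*x)
```

```text
[ 0.53566849 -0.19457787  0.13522759] [[-5.65844621e-07 -2.34771001e-01]] [1.75380594e+00 2.60512504e+00 3.99561485e-04] [-4.79051297e-01  2.63794906e-04  1.83123312e+00  1.29401345e-04
  1.30894518e+00 -8.64838051e-01]
[245. 204.] 28 [[-91.0, 82.0], [-88.0, 62.0], [-108.0, 59.0], [-111.0, 79.0]] [-99.4  70.5]
[305.1 198.7] 1112 [[-139.0, -49.0], [42.0, -47.0], [45.0, -209.0], [-138.0, -210.0]] [ -47.5 -128.7]
[282.  143.5] 17 [[135.0, -12.0], [137.0, -25.0], [120.0, -28.0], [118.0, -14.0]] [127.3 -19.7]
[248.6 142.7] 81 [[118.0, 119.0], [137.0, 93.0], [104.0, 69.0], [85.0, 95.0]] [111.  94.]
```

Call:
{"name": "jog_arm", "arguments": {
  "deltas": [
    [0.2,[0,0,0],[0,0,-0.18]],
    [0.2,[0,0,0],[0,0,-0.18]],
    [0.2,[0,0,0],[0,0,-0.18]],
    [0.2,[0,0,0],[0,0,-0.18]],
    [0.2,[0,0,-0.1],[0,0,-0.18]],
    [0.2,[0,0,-0.2],[0,0,-0.18]],
    [0.2,[0,0,-0.23],[0,0,-0.18]],
    [0.2,[0,0,-0.245],[0,0,-0.18]],
    [0.2,[0,0,-0.245],[0,0,-0.18]],
    [0.2,[0,0,-0.245],[0,0,-0.18]]
  ]
}}

```text
t: 5.08
tool_pos: [0.5365, -0.1947, 0.039]
tool_rot: [2.402, 2.021, 0.002]
contact_force: [-1.3, 0.5, 0.1]
opening: 0.0342
grip_force: 0.0
```

Call:
{"name": "jog_arm", "arguments": {
  "deltas": [
    [0.2,[0.004,0.022,0],[0,0,0]],
    [0.2,[0.008,0.044,0],[0,0,0]],
    [0.2,[0.012,0.066,0],[0,0,0]],
    [0.2,[0.016,0.088,0],[0,0,0]],
    [0.2,[0.02,0.11,0],[0,0,0]],
    [0.2,[0.024,0.132,0],[0,0,0]],
    [0.2,[0.028,0.154,0],[0,0,0]],
    [0.2,[0.032,0.176,0],[0,0,0]],
    [0.2,[0.036,0.198,0],[0,0,0]],
    [0.2,[0.04,0.22,0],[0,0,0]],
    [0.2,[0.0425,0.234,0],[0,0,0]],
    [0.2,[0.0425,0.234,0],[0,0,0]]
  ]
}}

```text
t: 6.08
tool_pos: [0.5522, -0.0988, 0.0368]
tool_rot: [-2.403, -2.021, -0.001]
contact_force: [0.8, -0.0, 0.2]
opening: 0.0346
grip_force: 0.0
```

Run:
```python
from h import *
o=ctrl.get_obs();print(o['tool_pos'],tobox(o['tool_pos']),o['contact_force'])
a=snap("side","s3.png");b=snap("top","t3.png")
c=np.hstack([cv2.resize(a[160:330,130:330],None,fx=2,fy=2),cv2.resize(b[110:250,195:350],(376,340))]);cv2.imwrite("pics/c3.png",c)
```

```text
[ 0.55216043 -0.09876815  0.03683113] [[-0.00092785 -0.13755667]] [ 0.75082344 -0.00614685  0.16090559]
```

View pics/c3.png

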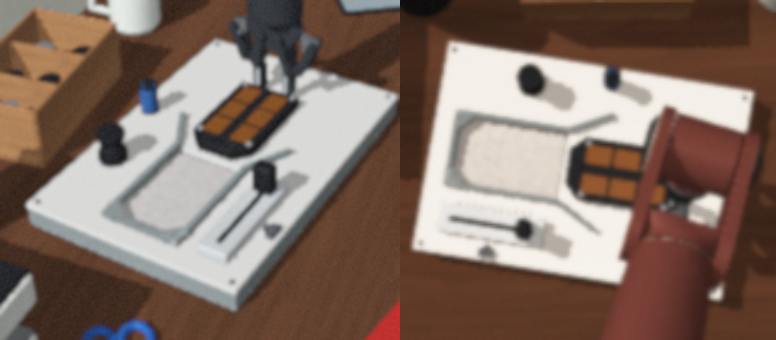

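The holder is square, with its nose just at the mouth. I carry on pushing.

Call:
{"name": "jog_arm", "arguments": {
  "deltas": [
    [0.2,[0.005,0.02,0],[0,0,0]],
    [0.2,[0.009,0.04,0],[0,0,0]],
    [0.2,[0.013,0.06,0],[0,0,0]],
    [0.2,[0.017,0.08,0],[0,0,0]],
    [0.2,[0.021,0.1,0],[0,0,0]],
    [0.2,[0.025,0.12,0],[0,0,0]],
    [0.2,[0.029,0.14,0],[0,0,0]],
    [0.2,[0.033,0.16,0],[0,0,0]],
    [0.2,[0.037,0.18,0],[0,0,0]],
    [0.2,[0.04,0.2,0],[0,0,0]],
    [0.2,[0.043,0.22,0],[0,0,0]],
    [0.2,[0.043,0.22,0],[0,0,0]]
  ]
}}

```text
t: 7.18
tool_pos: [0.5699, -0.0109, 0.0375]
tool_rot: [-2.404, -2.022, -0.002]
contact_force: [-0.6, -0.3, 0.6]
opening: 0.0339
grip_force: 0.0
```

Run:
```python
from h import *
o=ctrl.get_obs();print(o['tool_pos'],tobox(o['tool_pos']),o['contact_force'])
```

```text
[ 0.56993253 -0.01085274  0.03747029] [[ 0.00081766 -0.04787992]] [-0.64078936 -0.32789085  0.55136859]
```

Call:
{"name": "jog_arm", "arguments": {
  "deltas": [
    [0.2,[0.004,0.02,0],[0,0,0]],
    [0.2,[0.007,0.04,0],[0,0,0]],
    [0.2,[0.011,0.06,0],[0,0,0]],
    [0.2,[0.015,0.08,0],[0,0,0]],
    [0.2,[0.018,0.1,0],[0,0,0]],
    [0.2,[0.021,0.115,0],[0,0,0]],
    [0.2,[0.024,0.13,0],[0,0,0]],
    [0.2,[0.026,0.14,0],[0,0,0]],
    [0.2,[0.028,0.15,0],[0,0,0]],
    [0.2,[0.029,0.157,0],[0,0,0]],
    [0.2,[0.0295,0.163,0],[0,0,0]],
    [0.2,[0.03,0.167,0],[0,0,0]]
  ]
}}

```text
t: 8.18
tool_pos: [0.5816, 0.0544, 0.0373]
tool_rot: [2.405, 2.021, 0.0]
contact_force: [0.2, -1.2, -0.4]
opening: 0.0341
grip_force: 0.5
```

Run:
```python
from h import *
o=ctrl.get_obs();print(o['tool_pos'],tobox(o['tool_pos']),o['contact_force'])
a=snap("side","s4.png");b=snap("top","t4.png")
c=np.hstack([cv2.resize(a[210:310,150:290],None,fx=3.4,fy=3.4),cv2.resize(b[130:230,200:290],(306,340))]);cv2.imwrite("pics/c4.png",c)
```

```text
[0.58162038 0.05441259 0.0373245 ] [[0.00063226 0.01842344]] [ 0.20442332 -1.23875901 -0.42294657]
```

View pics/c4.png

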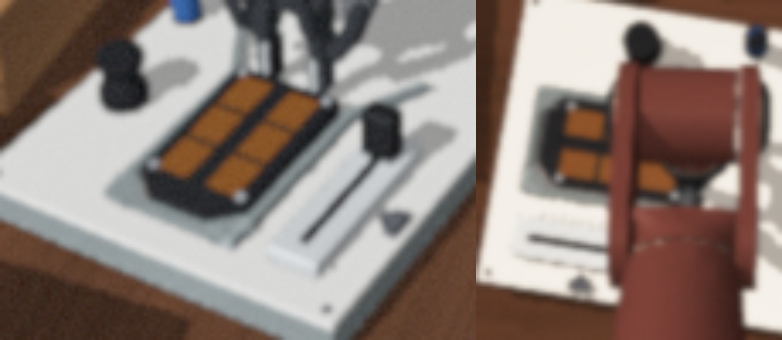

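The holder is nearly home and I can't tell whether the tail has dropped, so I nudge it 5 mm further.

Call:
{"name": "jog_arm", "arguments": {
  "deltas": [
    [0.2,[0.0005,0.003,0],[0,0,0]],
    [0.2,[0.001,0.006,0],[0,0,0]],
    [0.2,[0.0015,0.009,0],[0,0,0]],
    [0.2,[0.002,0.012,0],[0,0,0]],
    [0.2,[0.002,0.012,0],[0,0,0]],
    [0.2,[0.002,0.012,0],[0,0,0]]
  ]
}}

```text
t: 8.78
tool_pos: [0.5825, 0.0592, 0.0374]
tool_rot: [2.405, 2.021, 0.001]
contact_force: [-0.2, -0.6, 0.2]
opening: 0.0336
grip_force: 0.4
```

Run:
```python
from h import *
o=ctrl.get_obs();print(o['tool_pos'],tobox(o['tool_pos']),o['contact_force'])
```

```text
[0.58245047 0.05916379 0.03738652] [[0.00059833 0.02324648]] [-0.1598266  -0.63358805  0.18186197]
```

Call:
{"name": "jog_arm", "arguments": {
  "deltas": [
    [0.2,[-0.006,-0.035,0],[0,0,0]],
    [0.2,[-0.012,-0.07,0],[0,0,0]],
    [0.2,[-0.012,-0.07,0.09],[0,0,0]],
    [0.6,[-0.012,-0.07,0.18],[0,0,0]],
    [1,[-0.09,-0.04,0.25],[0,0,0]],
    [1,[-0.18,-0.02,0.25],[0,0,0]],
    [1,[-0.256,0,0.25],[0,0,0]],
    [1,[-0.256,0,0.25],[0,0,0]],
    [1,[-0.256,0,0.25],[0,0,0]],
    [1,[-0.256,0,0.25],[0,0,0]]
  ]
}}

```text
t: 9.62
tool_pos: [0.4804, 0.0582, 0.1377]
tool_rot: [2.405, 2.02, 0.002]
contact_force: [1.4, -0.2, 0.4]
opening: 0.0001
grip_force: 0.0
```

Run:
```python
from h import *
o=ctrl.get_obs();print(o['tool_pos'],tobox(o['tool_pos']),o['contact_force'],o['opening'])
a=snap("side","s5.png");b=snap("top","t5.png")
c=np.hstack([cv2.resize(a[200:310,150:300],None,fx=3,fy=3),cv2.resize(b[130:230,200:290],(297,330))]);cv2.imwrite("pics/c5.png",c)
```

```text
[0.48036741 0.05824923 0.13769469] [[-0.09967171  0.00407081]] [ 1.42306843 -0.1724173   0.4328025 ] 0.00010785914067634205
```

View pics/c5.png

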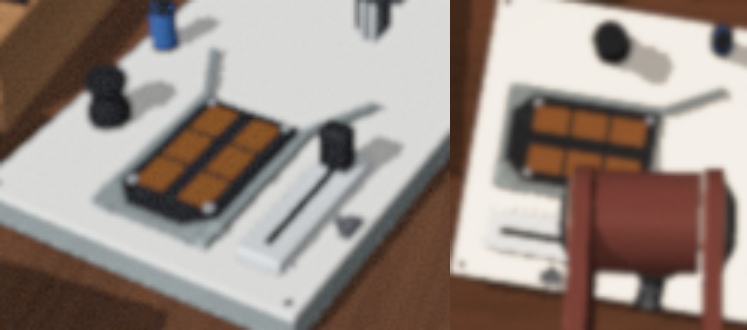

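The picture shows the holder down in the pocket, flat and square. The grip is at (337,130) and the pointer at (348,223). Next I measure the dimmer distance in both views.

Run:
```python
from h import *
f=lambda n,u,v,z:np.round(1000*tobox(ray(n,[[u,v]],z)),1)
print("side ptr",f("side",150+348/3-.3,200+223/3-.3,.038),"grip top",f("side",150+337/3-.3,200+127/3-.3,.0885))
print("loupe top? side",f("side",150+103/3,200+80/3,.079),"box corners side",f("side",150+290/3,200+303/3,.034))
b=cv2.imread("pics/t0.png");g=cv2.cvtColor(b,cv2.COLOR_BGR2GRAY)
def cen(im,x0,x1,y0,y1,t):
    w=np.clip(t-im[y0:y1,x0:x1].astype(float),0,None);Y,X=np.mgrid[y0:y1,x0:x1];return (w*X).sum()/w.sum(),(w*Y).sum()/w.sum()
print("top ptr",f("top",*cen(g,226,237,208,218,140),.038),"grip",f("top",*cen(g,243,252,198,210,100),.075))
```

```text
side ptr [[-139.8  116.2]] grip top [[-103.8   70.3]]
loupe top? side [[103.2 102.6]] box corners side [[-145.1  212. ]]
top ptr [[-141.1  116.7]] grip [[-101.4   65.4]]
```

Call:
{"name": "jog_arm", "arguments": {
  "deltas": [
    [1,[0,0,-0.06],[0,0,0]],
    [1,[0,0,-0.12],[0,0,0]],
    [1,[0,0,-0.16],[0,0,0]],
    [1,[0,0,-0.18],[0,0,0]],
    [1,[0,0,-0.18],[0,0,0]]
  ]
}}

```text
t: 10.13
tool_pos: [0.4789, 0.0588, 0.063]
tool_rot: [-2.403, -2.019, 0.005]
contact_force: [-0.0, 0.5, -0.5]
opening: -0.0
grip_force: 0.0
```

Call:
{"name": "jog_arm", "arguments": {
  "deltas": [
    [1,[0.004,0.022,0],[0,0,0]],
    [1,[0.008,0.044,0],[0,0,0]],
    [1,[0.012,0.066,0],[0,0,0]],
    [1,[0.016,0.088,0],[0,0,0]],
    [1,[0.02,0.11,0],[0,0,0]],
    [1,[0.024,0.13,0],[0,0,0]],
    [1,[0.028,0.15,0],[0,0,0]],
    [1,[0.031,0.17,0],[0,0,0]],
    [1,[0.034,0.187,0],[0,0,0]],
    [1,[0.037,0.2,0],[0,0,0]],
    [1,[0.0385,0.2115,0],[0,0,0]],
    [1,[0.0385,0.2115,0],[0,0,0]]
  ]
}}

```text
t: 11.13
tool_pos: [0.4953, 0.1445, 0.0651]
tool_rot: [-2.404, -2.021, -0.0]
contact_force: [-0.1, 0.7, 0.5]
opening: -0.0001
grip_force: 0.0
```

Run:
```python
from h import *
o=ctrl.get_obs();print(o['tool_pos'],tobox(o['tool_pos']),o['contact_force'],o['opening'])
a=snap("side","s6.png")
cv2.imwrite("pics/c6.png",cv2.resize(a[200:310,150:300],None,fx=5,fy=5))
```

```text
[0.49527319 0.14453196 0.06513366] [[-0.10045391  0.09162811]] [-0.06666305  0.65926918  0.544011  ] -7.56100030564119e-05
```

View pics/c6.png

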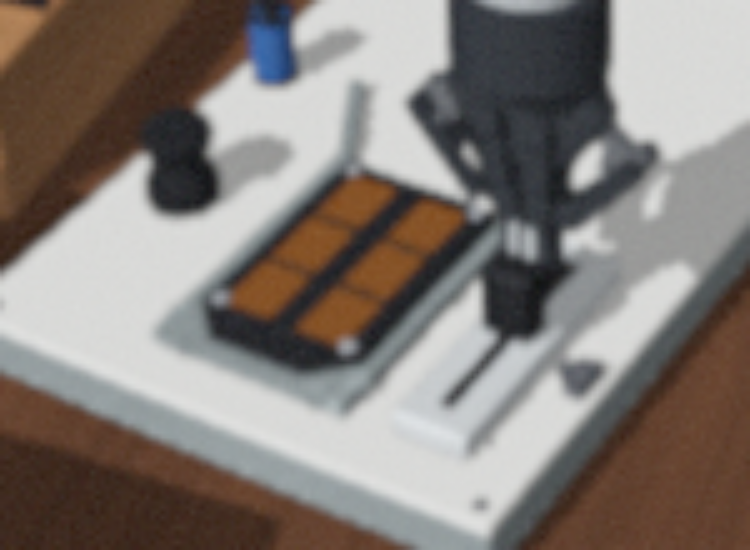

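The grip has moved with the finger, by calculation to about 113 against the pointer's 116. I nudge it 3 mm, retreat and look from above.

Call:
{"name": "jog_arm", "arguments": {
  "deltas": [
    [1,[0.001,0.004,0],[0,0,0]],
    [1,[0.0013,0.0075,0],[0,0,0]],
    [1,[0.0013,0.0075,0],[0,0,0]],
    [1,[-0.01,-0.06,0],[0,0,0]],
    [1,[-0.02,-0.12,0.05],[0,0,0]],
    [1,[-0.03,-0.18,0.15],[0,0,0]],
    [1,[-0.1,-0.3,0.25],[0,0,0]],
    [1,[-0.17,-0.4,0.3],[0,0,0]],
    [1,[-0.22,-0.5,0.35],[0,0,0]],
    [1,[-0.25,-0.6,0.4],[0,0,0]],
    [1,[-0.25,-0.7,0.4],[0,0,0]],
    [1,[-0.25,-0.7,0.4],[0,0,0]]
  ]
}}

```text
t: 12.18
tool_pos: [0.3959, -0.1323, 0.2254]
tool_rot: [2.402, 2.02, 0.003]
contact_force: [0.6, -1.0, -0.1]
opening: 0.0001
grip_force: 0.0
```

Run:
```python
from h import *
a=snap("side","s7.png");b=snap("top","t7.png")
for x in holder(b,.036): print(*x)
g=cv2.cvtColor(b,cv2.COLOR_BGR2GRAY)
c=np.hstack([cv2.resize(a[200:310,150:290],None,fx=3,fy=3),cv2.resize(b[130:230,200:300],(330,330))]);cv2.imwrite("pics/c7.png",c)
```

```text
[321.7 217.6] 32 [[-133.0, -181.0], [-67.0, -202.0], [-70.0, -211.0], [-136.0, -190.0]] [-101.8 -195.9]
[236. 202.] 35 [[-91.0, 132.0], [-82.0, 78.0], [-103.0, 74.0], [-112.0, 128.0]] [-97.2 102.9]
[239.1 173.6] 988 [[-44.0, 184.0], [47.0, 184.0], [47.0, 34.0], [-44.0, 34.0]] [  1.4 109. ]
[282.  143.5] 17 [[137.0, -11.0], [139.0, -25.0], [122.0, -28.0], [119.0, -14.0]] [129.3 -19.5]
[248.6 142.7] 81 [[120.0, 120.0], [139.0, 94.0], [106.0, 70.0], [87.0, 96.0]] [112.9  95. ]
```

View pics/c7.png

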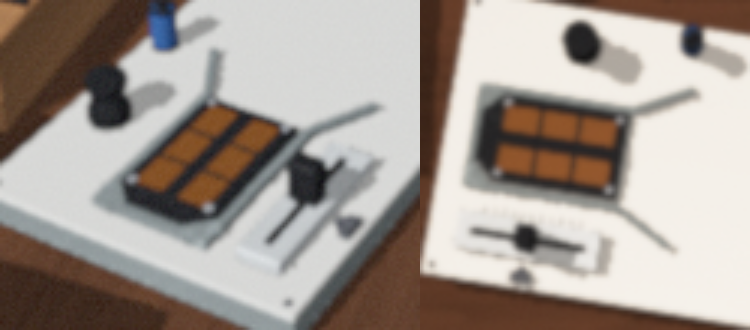

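The holder is seated square. The grip at (526,236) stands close to abreast of the pointer at (522,276); I check the numbers.

Run:
```python
from h import *
f=lambda n,u,v,z:np.round(1000*tobox(ray(n,[[u,v]],z)),1)
print("top grip",f("top",200+106/3.3-.35,130+236/3.3-.35,.0885),"ptr",f("top",200+102/3.3-.35,130+276/3.3-.35,.038))
print("side grip",f("side",150+306/3-.3,200+162/3-.3,.0885),"ptr",f("side",150+348/3-.3,200+223/3-.3,.038))
o=ctrl.get_obs();print(o['dq'])
```

```text
top grip [[-100.   111.2]] ptr [[-138.5  114.5]]
side grip [[-104.6  119.9]] ptr [[-139.8  116.2]]
[0.09889163 0.01664495 0.03646806 0.05680601 0.00343571 0.06688421]
```

```bash
python3 -c "
from station import ctrl
print(ctrl.finish_job())"
```

```text
the job is handed in; nothing more can be done
None
```

I handed the job in: by the last pictures the holder lies flat and square in the pocket, the dimmer grip is level with the pointer to within about 4 mm, and the loupe and film can stand where they were; the hand-in returned no verdict.

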